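# Load the glass parts and index the tray under the UV lamp

## Robot

A 7-joint arm with a two-finger parallel gripper is mounted at the origin on the work surface. World frame = base frame: x ahead of the robot, y to its left, z up, the work surface at z = 0. Lengths are in m, angles in rad, forces in N, time in s.
With the tool pointing down it reaches from about 0.425 to 0.875 m from the base axis. Payload 9.9 kg.
Tool frame: the origin (TCP) lies at the very end of the fingers, on their centre line; the grasp point (between the pads) lies 19 mm behind it; z points along the fingers, y is the line along which they close (so a half turn about z gives the same grasp; the last joint's range is limited). The gripper opens to 85 mm and grips with 20 to 120 N. Pads are 22 mm wide; open, the fingers measure 114 mm over their backs; the gripper's body (76 mm by 85 mm) begins 54 mm behind the grasp point. The pads swing forward as they close: fully open they stand 13 mm farther back than shut.
Start: joints at [1.13, 0.576, 0.025, 1.437, -0.015, 1.129, -0.057], TCP at [0.236, -0.632, 0.231] pointing down, gripper open.
Joint ranges: [-2.76, 2.76], [-0.34, 2.15], [-1.52, 1.57], [0.19, 2.46], [-1.09, 4.23], [0.17, 1.99], [-2.82, 2.82]. Speed limits (rad/s): [2.22, 2.22, 3.01, 3.01, 3.14, 3.14, 3.14].

## Interface

Orientations are given as a 3x3 rotation matrix whose columns are the frame's x, y, z axes.
In Python, from bench import env gives the robot as it stands.
- The arm moves only by the shell command python3 -m inch 'ROWS'. ROWS is JSON, a list of rows, each a list of 7 numbers: the opening, from 0 (shut) to 1 (fully open), then the shift along the world's x, y, z in mm, then the turn, a rotation vector about the world's x, y, z in rad. A call has 1 to 10 rows; each row shifts and turns the commanded pose from where the row before left it; what a row does not reach is not made up. A row lasts 1/10 s, in which the tool goes at most 50 mm and 8.59 degrees, less where a joint would pass 70% of its speed; a pose out of reach is approached as far as the arm can. A call with a gripper value outside its range is refused whole. The fingers move at their own pace and stop on an object; the grip force is fixed at half the most. Time passes only in rows, so rows that do not move let the fingers close. It gives the time, the measured TCP pose, the force, the opening and the grip force at its end, in the units of the state.
- env.get_obs(): the state, without advancing time (a new reading comes with each control period).
- env.read_camera(name): name is "scene" or "top" or "wrist"; returns the picture (480x640x3 uint8, blue, green, red); there is no depth.
- env.camera_model(name): a dict with "K" (3x3 intrinsics, pixels), "D" ([k1, k2, p1, p2, k3] as OpenCV has them; the pictures are not rectified), "R" (3x3) and "t" (3): a world point X has camera coordinates R X + t; the wrist camera has in their place "T_tool_cam" (4x4, takes a point from camera to tool coordinates, whose origin is the TCP and whose axes are the flange's). Camera axes: x right, y down, z forward; pixel columns grow to the right and rows downward; lengths in m; the calibration is good to about 2 mm. A picture is of the moment at which its call begins: read the wrist's pose just before it. camera_model takes no time and is no camera call.
- env.hand_in(): hands the job in; it is judged then, once.
The state is a dict: "clock": time; "joint_positions": joint angles; "qd": joint speeds; "joint_efforts": joint torques, N m; "tool_pos": TCP position; "ee_rot": TCP orientation; "wrist_force": force on the tool from outside, world axes, zero at the start; "torque": the same for the moment, N m; "grip_width": finger opening in m; "finger_force": force on a finger pad.
Only numpy, scipy, OpenCV 4.12 (cv2) and the standard library are available. Lean on these libraries where they do the work, as an engineer would, in place of code of your own. Each camera call takes 0.05 s, during which the arm holds its last target. There are 200 camera calls.

## Task

Put the green glass foot, the amber stem and the pale blue crystal block one after another into the white tray while it waits at its loading end, setting each down inside rather than dropping it, and leave everything else on the bench where it is. Then take the tray's red handle and slide the tray along the rail towards the lamp until its ball clicks into the notch. Finish while still gripping the handle, holding the tray still at the notch with all three parts in it.

Things in the scene. Friction and masses are not known exactly. Their poses are not given: they have to be found in the camera images.
- foot_center (a point): green glass foot, a disc 44 mm in diameter and 24 mm high (top rim bevelled, straight side up to 17 mm), lying flat on the black mat; the point is its centre, 12 mm above its underside
- stem_center (a point): amber glass stem, a spool 56 mm high standing upright: base 36 mm, top rim 34 mm, straight waist 26 mm in diameter from 14 to 46 mm above its underside; the point is its centre, 28 mm above its underside
- block_center (a point): pale blue crystal block, 30 x 30 mm, 52 mm high (the top 8 mm stepped in to 21 mm), standing upright; the point is its centre, 26 mm above its underside; x and y axes are square to its upright faces
- mat: black felt mat, fixed, 150 x 400 mm, 3 mm thick, in front of the rail; origin at the centre of its underside. The three glass parts and the small tape roll stand in a row on it in any order, about 100 mm apart
- tray_floor (a point): white open tray that rides on the aluminium rail; the point is the centre of its inner floor, about 50 mm above the table. Inside it is 116 mm (its x, away from the robot) by 176 mm (its y, along the rail); walls 4 mm thick, rim 25 mm above the inner floor. Its y axis points along the rail, towards the lamp
- tray (a joint): travel of the tray along the rail (m): 0 at the end stop of the loading end (right, -y), growing as it slides left towards the lamp, 0.34 at the far stop, beyond the notch. Friction about 1 to 2 N
- handle_grip (a point): the place to pinch the red upright handle tab on the tray's near side, on its centre line, 94 mm above the table. The tab is 24 mm (x) by 12 mm (y, along the rail) and 62 mm tall, from 52 mm to 114 mm above the table, on a thin steel bracket; free space on both sides along the rail, and 26 mm between it and the tray wall. It moves with the tray
- plunger (a point): centre of the sprung steel ball (12 mm) under the brass plunger on the far side of the tray; y axis along the rail towards the lamp
- notch (a point): middle of the notch between two brass ridges 16 mm apart on the lamp's index block; y axis along the rail. With the ball in the notch the plunger point is at this point seen from above. The ball meets the first ridge about 17 mm before it (push rises to 8 to 16 N), is on the crest 8 mm before it, then is drawn in; pushing on out of the notch takes about as much again
- uv_lamp: black UV lamp and blue index block on one fixed foot beside the rail, on its far side; origin on the rail's centre line at table height, level with the notch along the rail. Lamp post 168 mm and lamp head 100 to 190 mm beyond the rail's centre line, 290 mm tall
- tape_a: small cream tape roll lying on the mat, 66 mm across, 24 mm high; origin at the centre of its underside; not part of the job
- tape_b: large cream tape roll lying on the table, 100 mm across, 48 mm high; origin at the centre of its underside; not part of the job
- glue: black glue bottle with a yellow cap, 44 mm across, 110 mm high; origin at the centre of its underside; not part of the job
- sculpture: finished crystal piece on a black base 70 mm square, 130 mm high; origin at the centre of its underside; not part of the job
- brush: hand brush lying on the table on the right; not part of the job
There are look-alikes about, which are no part of the job. Of the things shaped like the part that bears stem_center, the amber glass one is meant.

How it is judged:
On the way, in this order (a step that is already met when the one before it is completed fails the run):
1. the foot, stem and block are all in the tray and let go, with the tray still near its loading end (less than 0.08 m along) (x of foot_center in the frame of tray_floor between -0.058 and 0.058 m and y of foot_center in the frame of tray_floor between -0.088 and 0.088 m and z of foot_center in the frame of tray_floor between 0 and 0.05 m and contact force between the fingers and foot below 0.1 N and x of stem_center in the frame of tray_floor between -0.058 and 0.058 m and y of stem_center in the frame of tray_floor between -0.088 and 0.088 m and z of stem_center in the frame of tray_floor between 0 and 0.05 m and contact force between the fingers and stem below 0.1 N and x of block_center in the frame of tray_floor between -0.058 and 0.058 m and y of block_center in the frame of tray_floor between -0.088 and 0.088 m and z of block_center in the frame of tray_floor between 0 and 0.05 m and contact force between the fingers and block below 0.1 N and linear speed of each of foot, stem, block below 0.05 m/s and value of joint tray below 0.08 m), for 0.2 s.
2. the tray is at the notch, still, with the fingers on its handle (y of plunger in the frame of notch between -0.0025 and 0.0025 m and velocity of joint tray between -0.01 and 0.01 m/s and contact force between the fingers and tray_c0 above 3 N), for 0.2 s.
At the end, for the whole second after the job is handed in: The plunger is within 2.5 mm of the notch along the rail and the tray is still; the fingers still grip the red handle (more than 3 N); the foot, stem and block lie at rest inside the tray, not touched by the fingers (all of step 2 and x of foot_center in the frame of tray_floor between -0.058 and 0.058 m and y of foot_center in the frame of tray_floor between -0.088 and 0.088 m and z of foot_center in the frame of tray_floor between 0 and 0.05 m and contact force between the fingers and foot below 0.1 N and x of stem_center in the frame of tray_floor between -0.058 and 0.058 m and y of stem_center in the frame of tray_floor between -0.088 and 0.088 m and z of stem_center in the frame of tray_floor between 0 and 0.05 m and contact force between the fingers and stem below 0.1 N and x of block_center in the frame of tray_floor between -0.058 and 0.058 m and y of block_center in the frame of tray_floor between -0.088 and 0.088 m and z of block_center in the frame of tray_floor between 0 and 0.05 m and contact force between the fingers and block below 0.1 N and linear speed of each of foot, stem, block below 0.05 m/s); the arm keeps its last pose, push and grip.
It fails at once if a glass part is let go more than about 4 cm above where it would rest in the tray ((height (world z) of foot_center above 0.1015 m and contact force between the fingers and foot below 0.01 N) or (height (world z) of stem_center above 0.1175 m and contact force between the fingers and stem below 0.01 N) or (height (world z) of block_center above 0.1155 m and contact force between the fingers and block below 0.01 N)).
It fails at once if a tape roll, the glue bottle, the finished crystal piece or the brush is moved by more than 3 cm (distance of any of tape_a, tape_b, glue, sculpture, brush from where it was at the start of the episode above 0.03 m).
It also fails if it takes over 72 s, if anything falls off the work surface, if the arm or the gripper's body presses on something with over 40 N, if the wrist force passes 120 N, or if a joint passes its speed limit or range.

## Working session

There is one attempt and no reset: what is moved stays moved. The work goes in short steps, Python scripts to look and compute and a shell command to move; the robot and the scene stay as the last step left them, time stands still between calls to the robot, and variables do not carry over. Pictures are saved under pics/ and viewed, at most 10 in all, crops included, and the job is handed in when it is done.

```bash
mkdir -p pics; ls; python3 - <<'E'
from bench import env
import cv2,numpy as np
o=env.get_obs();print(o['clock'],o['tool_pos'],o['ee_rot'],o['grip_width'])
for n in ('scene','top'):
    im=env.read_camera(n);cv2.imwrite(f'pics/{n}0.png',im)
    m=env.camera_model(n);print(n,{k:np.round(v,3).tolist() for k,v in m.items()})
print(env.camera_model('wrist'))
E
```

```text
pics
0.0 [ 0.23562967 -0.63203629  0.23046194] [[ 9.36989344e-01  3.49357319e-01 -6.57973530e-04]
 [ 3.49357929e-01 -9.36988102e-01  1.52772361e-03]
 [-8.27919446e-05 -1.66132901e-03 -9.99998617e-01]] 0.0858615444804772
scene {'K': [[500.844, 0.0, 320.732], [0.0, 500.844, 236.904], [0.0, 0.0, 1.0]], 'D': [-0.012, 0.0, 0.0, 0.0, 0.0], 'R': [[-0.266, 0.964, -0.013], [0.788, 0.21, -0.579], [-0.555, -0.164, -0.815]], 't': [0.094, -0.386, 1.514]}
top {'K': [[468.65, 0.0, 317.447], [0.0, 468.65, 240.355], [0.0, 0.0, 1.0]], 'D': [-0.1, 0.0, 0.0, 0.0, 0.0], 'R': [[0.001, -1.0, -0.019], [-0.986, 0.002, -0.167], [0.167, 0.019, -0.986]], 't': [0.042, 0.544, 1.2]}
{'K': array([[363.53186361,   0.        , 325.3482542 ],
       [  0.        , 363.53186361, 239.60622397],
       [  0.        ,   0.        ,   1.        ]]), 'D': array([-0.02005925,  0.        ,  0.        ,  0.        ,  0.        ]), 'T_tool_cam': array([[-2.85585969e-04, -9.45390994e-01, -3.25938317e-01,
         8.35574866e-02],
       [ 9.99999952e-01, -3.09334413e-04,  2.10346970e-05,
        -9.89026230e-05],
       [-1.20709951e-04, -3.25938295e-01,  9.45391037e-01,
        -1.42010606e-01],
       [ 0.00000000e+00,  0.00000000e+00,  0.00000000e+00,
         1.00000000e+00]])}
```

View pics/top0.png

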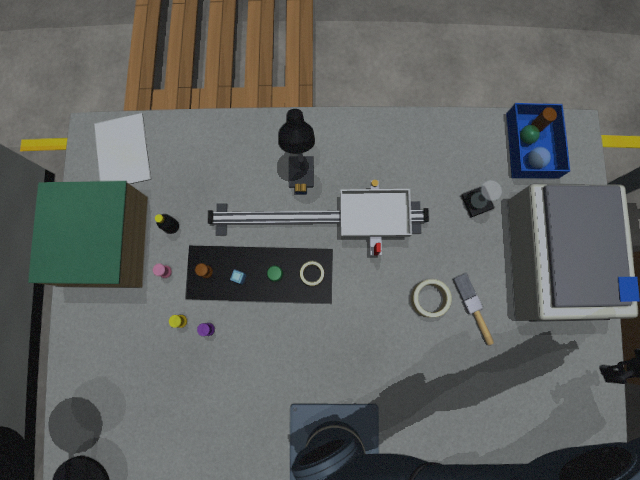

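View pics/scene0.png

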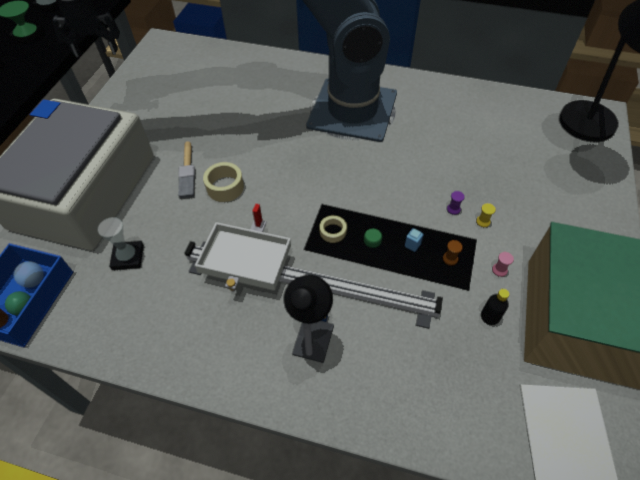

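Top view: the stem-shaped things are amber (203,270), pink (161,270), yellow (177,321) and purple (205,329), plus a brown cylinder in the blue bin (545,118). The amber one on the mat fits. The block is at (237,277), foot (274,273), small tape (312,273), tray (375,213), red handle (376,247), plunger (375,184) and notch (300,188). A crop will confirm the stem.

```bash
cat > h.py <<'E'
from bench import env
import cv2,numpy as np
def cam(n,o=None):
    m=env.camera_model(n);K,D=np.array(m['K']),np.array(m['D'])
    if n=='wrist':
        T=np.array(m['T_tool_cam']);Rt=np.array(o['ee_rot']);c=Rt@T[:3,3]+np.array(o['tool_pos']);R=Rt@T[:3,:3]
    else: R=np.array(m['R']).T;c=-R@np.array(m['t'])
    return K,D,R,c
def ray(C,uv):
    K,D,R,c=C;p=cv2.undistortPoints(np.array([[uv]],float),K,D)[0,0];d=R@[p[0],p[1],1];return c,d/np.linalg.norm(d)
def plane(C,uv,z):
    c,d=ray(C,uv);return c+d*(z-c[2])/d[2]
def proj(C,X):
    K,D,R,c=C;return cv2.projectPoints((R.T@(np.array(X)-c)).reshape(1,1,3),np.zeros(3),np.zeros(3),K,D)[0][0,0]
def tri(C1,u1,C2,u2):
    (a,d),(b,e)=ray(C1,u1),ray(C2,u2);s=np.linalg.lstsq(np.c_[d,-e],b-a,rcond=None)[0]
    p,q=a+s[0]*d,b+s[1]*e;return (p+q)/2,np.linalg.norm(p-q)
HSV=dict(green=((50,90,40),(85,255,255)),amber=((5,120,50),(18,255,255)),blue=((88,50,90),(110,200,255)),red=((0,170,70),(4,255,255)),brass=((12,80,100),(28,255,255)))
def blobs(im,col,roi,amin=8):
    x0,y0,x1,y1=roi;h=cv2.cvtColor(im,cv2.COLOR_BGR2HSV);m=cv2.inRange(h,*HSV[col]);z=np.zeros_like(m);z[y0:y1,x0:x1]=m[y0:y1,x0:x1]
    n,l,s,c=cv2.connectedComponentsWithStats(z);return sorted([(int(s[i][4]),*np.round(c[i],1).tolist(),s[i][:4].tolist()) for i in range(1,n) if s[i][4]>=amin],reverse=True)
E
python3 - <<'E'
from h import *
t=cv2.imread('pics/top0.png');s=cv2.imread('pics/scene0.png')
R={'green':((255,255,300,290),(350,220,390,255)),'amber':((190,255,220,290),(435,235,470,275)),'blue':((222,260,252,290),(400,222,430,255)),'red':((360,235,390,262),(245,195,270,232)),
}
A,B=cam('top'),cam('scene')
for k,(r1,r2) in R.items():
    a,b=blobs(t,k,r1),blobs(s,k,r2);print(k,a[:2],b[:2])
    if a and b: print(tri(A,a[0][1:3],B,b[0][1:3]),plane(A,a[0][1:3],.03))
print('brass',blobs(t,'brass',(285,170,390,200),4),blobs(s,'brass',(215,265,345,345),4))
for uv in ((341,190),(411,190)): print('tray far corners',plane(A,uv,.075))
for uv in ((339,239),(413,239)): print('near',plane(A,uv,.075))
v=np.hstack([cv2.resize(t[240:340,140:250],None,fx=3.5,fy=3.5,interpolation=2),cv2.resize(t[170:270,280:390],None,fx=3.5,fy=3.5,interpolation=2)])
cv2.imwrite('pics/crop1.png',v)
E
```

```text
green [(204, 274.4, 273.1, [267, 265, 16, 17])] [(256, 372.5, 236.6, [364, 228, 18, 19])]
(array([0.45897823, 0.1591576 , 0.01636524]), np.float64(0.0022153641466102544)) [0.45787805 0.15654586 0.03      ]
amber [(180, 202.8, 270.0, [195, 263, 18, 15])] [(154, 454.4, 246.1, [447, 240, 15, 13]), (74, 449.4, 259.8, [443, 253, 15, 12])]
(array([0.46314681, 0.3481561 , 0.05222644]), np.float64(0.006783884468003187)) [0.46597627 0.35065226 0.03      ]
blue [(124, 236.6, 276.1, [230, 270, 14, 14])] [(145, 414.5, 235.2, [407, 229, 16, 14])]
(array([0.44833922, 0.25664925, 0.04289716]), np.float64(0.0020961181802422514)) [0.44971969 0.25810031 0.03      ]
red [(34, 377.6, 247.2, [376, 243, 4, 9])] [(36, 255.9, 208.4, [253, 204, 7, 9])]
(array([ 0.51500419, -0.11041609,  0.1076892 ]), np.float64(0.0019478834436091066)) [ 0.5273021 -0.1199099  0.03     ]
brass [(35, 303.0, 187.0, [301, 184, 5, 7]), (33, 374.4, 182.5, [371, 180, 7, 6]), (32, 297.1, 186.9, [295, 184, 5, 7])] [(49, 230.3, 281.9, [226, 279, 9, 7])]
tray far corners [ 0.67367156 -0.02142942  0.075     ]
tray far corners [ 0.67335991 -0.20688151  0.075     ]
near [ 0.54212205 -0.01519461  0.075     ]
near [ 0.54168336 -0.20754678  0.075     ]
```

View pics/crop1.png

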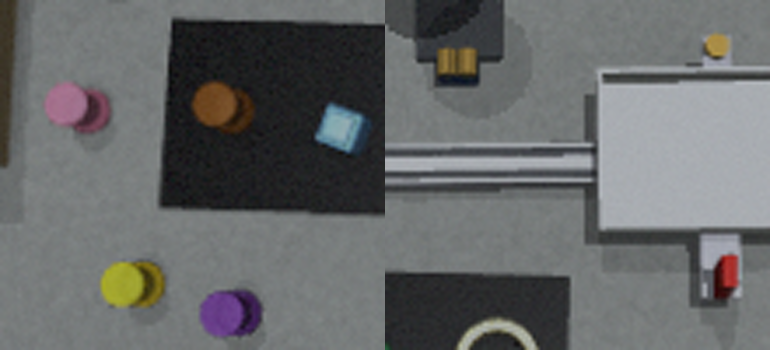

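The crop shows the amber stem on the mat (top view 203,270), as opposed to the pink, yellow and purple ones on the bare table. The block is turned by about 20°. The plunger is at (374,182) and the ridges at (297,187) and (303,187).

```bash
python3 -m inch '[[1,29,38,0,0,0,0.135],[1,29,38,0,0,0,0.135],[1,29,38,0,0,0,0.135],[1,29,38,0,0,0,0.135],[1,29,38,0,0,0,0.135],[1,29,38,0,0,0,0.135],[1,29,38,0,0,0,0.135],[1,29,38,0,0,0,0.135],[1,29,38,0,0,0,0.135],[1,29,38,0,0,0,0]]'
python3 -m inch '[[1,-7,49,0,0,0,0],[1,-7,49,0,0,0,0],[1,-7,49,0,0,0,0],[1,-7,49,0,0,0,0],[1,-7,49,0,0,0,0],[1,-7,49,0,0,0,0],[1,-7,49,0,0,0,0],[1,-7,49,0,0,0,0],[1,-7,49,0,0,0,0],[1,-7,49,0,0,0,0]]'
python3 -m inch '[[1,0,0,0,0,0,0],[1,0,0,0,0,0,0]]'
python3 - <<'E'
from h import *
o=env.get_obs();im=env.read_camera('wrist');cv2.imwrite('pics/w1.png',im);np.save('o1.npy',np.r_[o['tool_pos'],np.ravel(o['ee_rot'])])
print(o['clock'],o['tool_pos'],np.round(o['ee_rot'],4),o['joint_positions'])
C=cam('wrist',o)
for X in ((.459,.159,.015),(.463,.348,.03),(.448,.257,.03),(.515,-.11,.107)): print(proj(C,X))
E
```

```text
clock: 1.1
tool_pos: [0.5264, -0.251, 0.2311]
ee_rot: [[-0.005, 1.0, -0.0], [1.0, 0.005, 0.0], [0.0, -0.0, -1.0]]
wrist_force: [0.3, -0.1, -0.6]
grip_width: 0.085
finger_force: 0.0
clock: 2.1
tool_pos: [0.4551, 0.2392, 0.2312]
ee_rot: [[-0.001, 1.0, -0.0], [1.0, 0.001, -0.0], [-0.0, -0.0, -1.0]]
wrist_force: [1.4, -0.3, -1.0]
grip_width: 0.0852
finger_force: 0.0
clock: 2.3
tool_pos: [0.455, 0.2387, 0.2309]
ee_rot: [[-0.004, 1.0, -0.001], [1.0, 0.004, -0.0], [-0.0, -0.001, -1.0]]
wrist_force: [0.1, -1.0, -0.5]
grip_width: 0.0856
finger_force: 0.0
2.3 [0.45504956 0.23865222 0.23092548] [[-4.2e-03  1.0e+00 -8.0e-04]
 [ 1.0e+00  4.2e-03 -2.0e-04]
 [-2.0e-04 -8.0e-04 -1.0e+00]] [-0.21684598  0.36571828 -0.49290248  1.84540724  0.20456096  0.98133977
 -0.79247763]
[329.42818469 274.89584527]
[335.81022546  83.97996202]
[318.79233023 187.26266968]
[379.43840586 534.27223223]
```

View pics/w1.png

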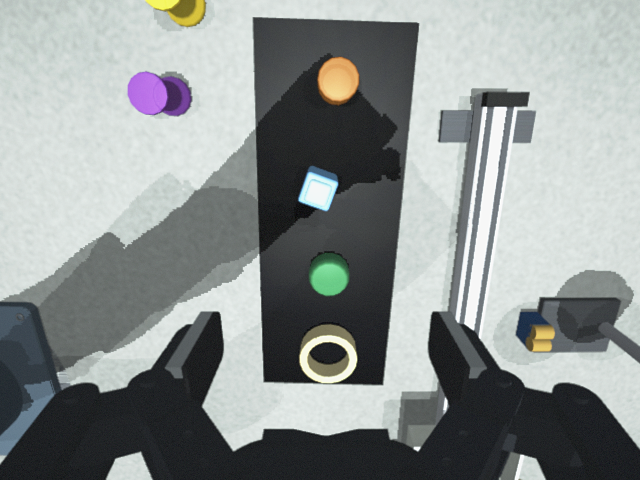

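Wrist view: stem top at (338,80), block (319,188) turned a little, foot (329,274), tape roll (328,355) and ridges near (541,338).

```bash
python3 - <<'E'
from h import *
im=cv2.imread('pics/w1.png');d=np.load('o1.npy');C=cam('wrist',dict(tool_pos=d[:3],ee_rot=d[3:].reshape(3,3)))
hsv=cv2.cvtColor(im,cv2.COLOR_BGR2HSV)
for n,lo,hi,(x0,y0,x1,y1),zs in (('stem',(5,90,80),(25,255,255),(300,40,380,120),(.031,.059)),('foot',(45,60,40),(90,255,255),(300,240,360,310),(.015,.027)),('block',(85,20,90),(115,255,255),(285,155,350,220),(.029,.055)),('blocktop',(85,5,225),(115,110,255),(285,155,350,220),(.055,))):
    m=cv2.inRange(hsv[y0:y1,x0:x1],lo,hi);c=max(cv2.findContours(m,0,2)[0],key=cv2.contourArea)+np.array([x0,y0])
    (ctr,sz,a)=cv2.minAreaRect(c);M=cv2.moments(c);uv=(M['m10']/M['m00'],M['m01']/M['m00'])
    print(n,np.round(uv,1),np.round(ctr,1),np.round(sz,1),round(a,1),[np.round(plane(C,uv,z),4)[:2] for z in zs])
    if 'block' in n:
        w=[plane(C,p,.055)[:2] for p in cv2.boxPoints((ctr,sz,a))];
        for i in range(2): e=w[i+1]-w[i];print('  edge',np.linalg.norm(e),np.degrees(np.arctan2(e[1],e[0])))
v=np.hstack([cv2.resize(im[150:230,280:360],None,fx=5,fy=5),cv2.resize(im[40:120,300:380],None,fx=5,fy=5)]);cv2.imwrite('pics/c2.png',v)
print([plane(C,p,z) for p in ((543,331),(540,345)) for z in (.07,.1)])
E
```

```text
stem [337.5  80.1] [337.5  80.5] [47. 41.] 90.0 [array([0.4644, 0.3511]), array([0.4636, 0.3487])]
foot [328.7 274.2] [328.5 274.5] [43. 41.] 90.0 [array([0.4582, 0.1599]), array([0.458 , 0.1653])]
block [318.4 188.6] [318.6 188.4] [33.8 39. ] 19.7 [array([0.4476, 0.2556]), array([0.4481, 0.2606])]
  edge 0.03463253628352083 69.64208491104196
  edge 0.0293589620844549 -19.303244168735826
blocktop [317.7 191.2] [317.7 191.2] [31.  30.5] 20.0 [array([0.4475, 0.2582])]
  edge 0.02721480839409482 69.38751697837044
  edge 0.02707323690867414 -19.752914175961678
[array([0.66664845, 0.12501086, 0.07      ]), array([0.64563076, 0.1445762 , 0.1       ]), array([0.66695715, 0.10895579, 0.07      ]), array([0.64590889, 0.13011115, 0.1       ])]
```

View pics/c2.png

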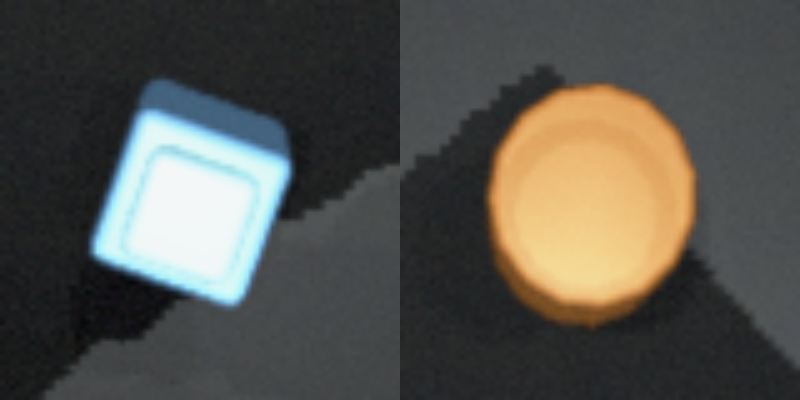

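Block face angle −19.5°. Working positions: stem (0.464, 0.350), block (0.4475, 0.2575), foot (0.458, 0.161). The stem goes first.

```bash
python3 -m inch '[[0.8,3,37,-30,0,0,0],[0.8,3,37,-30,0,0,0],[0.8,3,37,-30,0,0,0],[0.8,0,0,-40,0,0,0],[0.8,0,0,-40,0,0,0],[0.8,0,0,-30,0,0,0],[0.8,0,0,-21,0,0,0],[0.8,0,0,0,0,0,0]]'
```

```text
clock: 3.15
tool_pos: [0.4643, 0.3452, 0.0075]
ee_rot: [[0.001, 1.0, -0.004], [1.0, -0.001, -0.004], [-0.004, -0.004, -1.0]]
wrist_force: [0.4, -0.1, 0.1]
grip_width: 0.0682
finger_force: 0.0
```

```bash
python3 -m inch '[[0,0,0,0,0,0,0],[0,0,0,0,0,0,0],[0,0,0,0,0,0,0],[0,0,0,0,0,0,0],[0,0,0,0,0,0,0],[0,0,0,0,0,0,0]]'
```

```text
clock: 3.75
tool_pos: [0.4657, 0.3486, 0.012]
ee_rot: [[-0.0, 1.0, 0.002], [1.0, 0.0, 0.001], [0.001, 0.002, -1.0]]
wrist_force: [-0.2, -1.2, 5.9]
grip_width: 0.0282
finger_force: 55.6
```

```bash
python3 -m inch '[[0,0,0,20,0,0,0],[0,0,0,40,0,0,0],[0,0,0,40,0,0,0],[0,10,-30,25,0,0,0],[0,15,-42,20,0,0,0],[0,15,-42,0,0,0,0],[0,15,-42,0,0,0,0],[0,15,-42,0,0,0,0],[0,15,-42,0,0,0,0],[0,15,-42,0,0,0,0]]'
```

```text
clock: 4.75
tool_pos: [0.5653, 0.0645, 0.1566]
ee_rot: [[-0.001, 1.0, 0.002], [1.0, 0.001, -0.0], [-0.0, 0.002, -1.0]]
wrist_force: [1.0, -0.0, -2.2]
grip_width: 0.0285
finger_force: 56.0
```

```bash
python3 -m inch '[[0,15,-42,0,0,0,0],[0,15,-42,0,0,0,0],[0,12,-30,0,0,0,0],[0,0,-6,0,0,0,0],[0,0,0,0,0,0,0],[0,0,0,0,0,0,0]]'
python3 - <<'E'
from h import *
o=env.get_obs();print(o['clock'],o['tool_pos'],o['grip_width'])
im=env.read_camera('top');cv2.imwrite('pics/t2.png',im[150:300,290:440]);im2=env.read_camera('wrist')
v=np.hstack([cv2.resize(im[150:270,310:430],(480,480)),cv2.resize(im2,(320,240)).repeat(2,0)])
cv2.imwrite('pics/v3.png',v)
E
```

```text
clock: 5.35
tool_pos: [0.6065, -0.0521, 0.1559]
ee_rot: [[-0.002, 1.0, 0.0], [1.0, 0.002, 0.001], [0.001, 0.0, -1.0]]
wrist_force: [-0.2, -0.4, -0.2]
grip_width: 0.0285
finger_force: 56.0
5.35 [ 0.60646829 -0.05206244  0.1559177 ] 0.028495684113722212
```

View pics/v3.png

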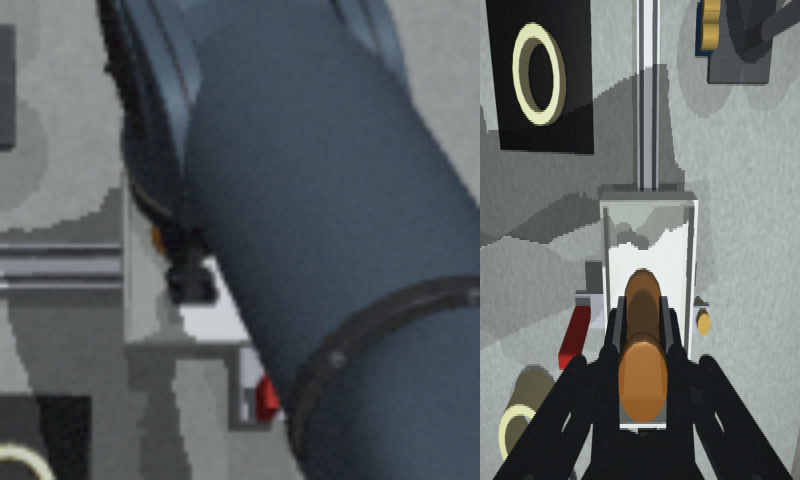

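The stem is held upright between the pads over the tray's lamp end. Lowering it.

```bash
python3 -m inch '[[0,0,0,-30,0,0,0],[0,0,0,-30,0,0,0],[0,0,0,-20,0,0,0],[0,0,0,-12,0,0,0],[0,0,0,-3,0,0,0],[0,0,0,0,0,0,0],[0,0,0,0,0,0,0]]'
```

```text
clock: 6.15
tool_pos: [0.6075, -0.0532, 0.0614]
ee_rot: [[-0.001, 1.0, 0.002], [1.0, 0.001, 0.0], [0.0, 0.002, -1.0]]
wrist_force: [-0.0, 0.2, -0.7]
grip_width: 0.0283
finger_force: 56.0
```

```bash
python3 -m inch '[[0,0,0,-2,0,0,0],[0,0,0,0,0,0,0],[0,0,0,0,0,0,0]]'
```

```text
clock: 6.45
tool_pos: [0.6069, -0.0535, 0.0587]
ee_rot: [[-0.001, 1.0, 0.001], [1.0, 0.001, -0.0], [-0.0, 0.001, -1.0]]
wrist_force: [-0.1, 0.2, -1.0]
grip_width: 0.0285
finger_force: 56.0
```

```bash
python3 -m inch '[[0,0,0,-2,0,0,0],[0,0,0,0,0,0,0],[0.65,0,0,0,0,0,0],[0.65,0,0,0,0,0,0],[0.65,0,0,0,0,0,0],[0.65,0,0,0,0,0,0]]'
```

```text
clock: 7.05
tool_pos: [0.6067, -0.0535, 0.0561]
ee_rot: [[-0.001, 1.0, -0.0], [1.0, 0.001, 0.0], [0.0, -0.0, -1.0]]
wrist_force: [0.3, 0.1, -0.1]
grip_width: 0.0557
finger_force: 0.0
```

```bash
python3 -m inch '[[0.65,0,0,25,0,0,0],[0.65,0,0,45,0,0,0],[0.65,0,0,40,0,0,0],[0.65,-20,38,0,0,0,-0.1],[0.65,-20,40,0,0,0,-0.1],[0.65,-20,40,0,0,0,-0.14],[0.65,-20,40,0,0,0,0],[0.65,-20,40,0,0,0,0],[0.65,-20,40,0,0,0,0],[0.65,-20,40,0,0,0,0]]'
python3 - <<'E'
from h import *
o=env.get_obs();im=env.read_camera('wrist');cv2.imwrite('pics/w4.png',im)
im=env.read_camera('scene');print(blobs(im,'amber',(190,220,300,300)))
cv2.imwrite('pics/s4.png',im)
for X in ((.607,-.053,.08),(.607,-.111,.05)):print(proj(cam('scene'),X))
E
```

```text
clock: 8.05
tool_pos: [0.4658, 0.226, 0.1664]
ee_rot: [[0.333, 0.943, 0.0], [0.943, -0.333, 0.0], [0.0, 0.0, -1.0]]
wrist_force: [0.4, 0.0, -0.9]
grip_width: 0.0555
finger_force: 0.0
[(221, 268.0, 252.4, [261, 241, 16, 25])]
[267.2143754  252.36207607]
[244.71429259 254.15479195]
```

The stem stands in the tray: scene blob at (268,252), where (267,252) was expected. The block is next.

```bash
python3 -m inch '[[0.65,-10,17,-20,0,0,0],[0.65,-9,16,-40,0,0,0],[0.65,0,0,-40,0,0,0],[0.65,0,0,-30,0,0,0],[0.65,0,0,-23,0,0,0],[0.65,0,0,0,0,0,0],[0.65,0,0,0,0,0,0]]'; python3 -m inch '[[0,0,0,0,0,0,0],[0,0,0,0,0,0,0],[0,0,0,0,0,0,0],[0,0,0,0,0,0,0],[0,0,0,0,0,0,0]]'
```

```text
clock: 8.85
tool_pos: [0.4478, 0.2574, 0.0135]
ee_rot: [[0.333, 0.943, -0.001], [0.943, -0.333, -0.0], [-0.001, -0.0, -1.0]]
wrist_force: [0.4, 0.4, 0.3]
grip_width: 0.0553
finger_force: 0.0
clock: 9.35
tool_pos: [0.4487, 0.2579, 0.0148]
ee_rot: [[0.333, 0.943, 0.002], [0.943, -0.333, 0.001], [0.002, 0.002, -1.0]]
wrist_force: [0.5, -0.7, 6.5]
grip_width: 0.029
finger_force: 59.3
```

```bash
python3 -m inch '[[0,0,0,20,0,0,0],[0,0,0,40,0,0,0],[0,0,0,40,0,0,0],[0,12,-28,40,0,0,0.1],[0,18,-42,0,0,0,0.12],[0,18,-42,0,0,0,0.12],[0,18,-42,0,0,0,0],[0,18,-42,0,0,0,0],[0,18,-42,0,0,0,0],[0,18,-42,0,0,0,0]]'; python3 -m inch '[[0,18,-42,0,0,0,0],[0,18,-42,0,0,0,0],[0,2,-5,0,0,0,0],[0,0,0,-30,0,0,0],[0,0,0,-30,0,0,0],[0,0,0,-20,0,0,0],[0,0,0,-10,0,0,0],[0,0,0,0,0,0,0],[0,0,0,0,0,0,0]]'
```

```text
clock: 10.35
tool_pos: [0.5682, -0.0245, 0.1542]
ee_rot: [[-0.001, 1.0, 0.001], [1.0, 0.001, -0.0], [-0.0, 0.001, -1.0]]
wrist_force: [1.6, 0.9, -0.2]
grip_width: 0.0293
finger_force: 59.4
clock: 11.25
tool_pos: [0.6063, -0.1112, 0.0642]
ee_rot: [[-0.001, 1.0, 0.001], [1.0, 0.001, -0.0], [-0.0, 0.001, -1.0]]
wrist_force: [0.6, 0.2, -0.1]
grip_width: 0.0291
finger_force: 59.5
```

```bash
python3 -m inch '[[0,0,0,-2,0,0,0],[0,0,0,-2,0,0,0],[0,0,0,0,0,0,0],[0,0,0,0,0,0,0]]'
```

```text
clock: 11.65
tool_pos: [0.6065, -0.1114, 0.0608]
ee_rot: [[-0.001, 1.0, 0.002], [1.0, 0.001, -0.001], [-0.001, 0.002, -1.0]]
wrist_force: [-1.8, 0.4, 10.4]
grip_width: 0.0293
finger_force: 60.7
```

```bash
python3 -m inch '[[0.65,0,0,0,0,0,0],[0.65,0,0,0,0,0,0],[0.65,0,0,0,0,0,0],[0.65,0,0,0,0,0,0],[0.65,0,0,25,0,0,0],[0.65,0,0,45,0,0,0],[0.75,0,0,35,0,0,0],[0.75,-21,38,0,0,0,0],[0.75,-21,39,0,0,0,0],[0.75,-21,39,0,0,0,0]]'; python3 -m inch '[[0.75,-21,39,0,0,0,0],[0.75,-21,39,0,0,0,0],[0.75,-21,39,0,0,0,0],[0.75,-22,39,-20,0,0,0],[0.75,0,0,-40,0,0,0],[0.75,0,0,-40,0,0,0],[0.75,0,0,-30,0,0,0],[0.75,0,0,-23,0,0,0],[0.75,0,0,0,0,0,0],[0.75,0,0,0,0,0,0]]'
python3 - <<'E'
from h import *
im=env.read_camera('scene');print(blobs(im,'amber',(190,220,300,300))[:1],blobs(im,'blue',(190,220,300,300))[:1],proj(cam('scene'),(.607,-.111,.08)))
E
```

```text
clock: 12.65
tool_pos: [0.542, 0.0057, 0.1644]
ee_rot: [[0.0, 1.0, 0.001], [1.0, -0.0, 0.0], [0.0, 0.001, -1.0]]
wrist_force: [0.9, 1.0, 0.1]
grip_width: 0.064
finger_force: 0.0
clock: 13.65
tool_pos: [0.4576, 0.1609, 0.0113]
ee_rot: [[-0.001, 1.0, -0.001], [1.0, 0.001, -0.0], [-0.0, -0.001, -1.0]]
wrist_force: [0.5, -0.5, 0.4]
grip_width: 0.0638
finger_force: 0.0
[(219, 268.0, 252.4, [261, 241, 16, 25])] [(168, 241.8, 245.4, [235, 239, 16, 19])] [242.89894116 246.83463067]
```

The block stands where planned. Lowering onto the foot.

```bash
python3 -m inch '[[0.75,0,0,-5,0,0,0],[0.75,0,0,-4,0,0,0],[0.75,0,0,0,0,0,0]]';  python3 -m inch '[[0,0,0,0,0,0,0],[0,0,0,0,0,0,0],[0,0,0,0,0,0,0],[0,0,0,0,0,0,0],[0,0,0,0,0,0,0]]'
```

```text
clock: 14.0
tool_pos: [0.4579, 0.1605, 0.0022]
ee_rot: [[-0.001, 1.0, 0.0], [1.0, 0.001, 0.0], [0.0, 0.0, -1.0]]
wrist_force: [-0.5, -0.2, 0.4]
grip_width: 0.0639
finger_force: 0.0
clock: 14.5
tool_pos: [0.4579, 0.1607, 0.0027]
ee_rot: [[-0.001, 1.0, 0.001], [1.0, 0.001, 0.0], [0.0, 0.001, -1.0]]
wrist_force: [-1.0, -0.2, 7.7]
grip_width: 0.042
finger_force: 60.2
```

```bash
python3 -m inch '[[0,0,0,15,0,0,0],[0,0,0,40,0,0,0],[0,0,0,45,0,0,0],[0,5,-10,48,0,0,0],[0,18,-40,0,0,0,0],[0,18,-40,0,0,0,0],[0,18,-40,0,0,0,0],[0,18,-40,0,0,0,0],[0,18,-40,0,0,0,0],[0,18,-40,0,0,0,0]]'; python3 -m inch '[[0,18,-40,0,0,0,0],[0,18,-40,0,0,0,0],[0,0,0,0,0,0,0],[0,0,0,-30,0,0,0],[0,0,0,-30,0,0,0],[0,0,0,-23,0,0,0],[0,0,0,-12,0,0,0],[0,0,0,0,0,0,0],[0,0,0,0,0,0,0]]'
```

```text
clock: 15.5
tool_pos: [0.5709, -0.0912, 0.1502]
ee_rot: [[-0.001, 1.0, -0.0], [1.0, 0.001, -0.0], [-0.0, -0.0, -1.0]]
wrist_force: [0.7, 0.5, -1.9]
grip_width: 0.0419
finger_force: 61.5
clock: 16.4
tool_pos: [0.6071, -0.1692, 0.0558]
ee_rot: [[-0.001, 1.0, 0.001], [1.0, 0.001, 0.0], [0.0, 0.001, -1.0]]
wrist_force: [0.3, -0.3, -1.1]
grip_width: 0.0421
finger_force: 61.5
```

```bash
python3 -m inch '[[0,0,0,-2,0,0,0],[0,0,0,-2,0,0,0],[0,0,0,-1.5,0,0,0],[0,0,0,0,0,0,0],[0,0,0,0,0,0,0]]'
```

```text
clock: 16.9
tool_pos: [0.6068, -0.1693, 0.0497]
ee_rot: [[-0.001, 1.0, 0.0], [1.0, 0.001, -0.0], [-0.0, 0.0, -1.0]]
wrist_force: [0.2, -0.1, -1.4]
grip_width: 0.0419
finger_force: 61.5
```

```bash
python3 -m inch '[[0,0,0,-1,0,0,0],[0.7,0,0,0,0,0,0],[0.7,0,0,0,0,0,0],[0.7,0,0,0,0,0,0],[0.7,0,0,25,0,0,0],[0.7,0,0,45,0,0,0],[0.7,0,0,45,0,0,0],[0.7,-10,5,35,0,0,-0.14],[0.7,-10,5,0,0,0,-0.145],[0.7,-10,5,0,0,0,-0.145]]'; python3 -m inch '[[0.7,-10,5,0,0,0,-0.145],[0.7,-10,5,0,0,0,-0.145],[0.7,-10,5,0,0,0,-0.145],[0.7,-10,5,0,0,0,-0.145],[0.7,-10,5,0,0,0,-0.145],[0.7,-10,5,0,0,0,-0.145],[0.7,-10,5,0,0,0,-0.145],[0.7,-5,8,0,0,0,-0.126],[0.7,0,0,0,0,0,0],[0.7,0,0,0,0,0,0]]'
python3 - <<'E'
from h import *
o=env.get_obs();im=env.read_camera('wrist');s=env.read_camera('scene')
print(o['tool_pos'],o['joint_positions'])
C=cam('wrist',o);np.save('o2.npy',np.r_[o['tool_pos'],np.ravel(o['ee_rot'])]);cv2.imwrite('pics/w5r.png',im)
print(blobs(im,'red',(0,0,640,480),40)[:3],[proj(C,(x,-.111,z)) for x,z in((.504,.114),(.515,.107))])
for k in ('amber','blue','green'):print(k,blobs(s,k,(190,215,300,300))[:1])
v=np.hstack([im[:,:520],cv2.resize(s[210:310,180:300],None,fx=2.3,fy=4.8,interpolation=1)]);cv2.imwrite('pics/w5.png',v)
E
```

```text
clock: 17.9
tool_pos: [0.577, -0.1543, 0.2001]
ee_rot: [[0.422, 0.907, 0.003], [0.907, -0.422, -0.001], [0.001, 0.003, -1.0]]
wrist_force: [-0.8, 0.2, -0.8]
grip_width: 0.0599
finger_force: 0.0
clock: 18.9
tool_pos: [0.502, -0.1113, 0.1988]
ee_rot: [[1.0, 0.005, 0.001], [0.005, -1.0, -0.0], [0.001, 0.0, -1.0]]
wrist_force: [-0.1, -0.2, 0.1]
grip_width: 0.0596
finger_force: 0.0
[ 0.50203962 -0.11130723  0.19879097] [ 0.22541374  0.37431674 -0.13635515  1.89983661  0.06533131  0.87107217
 -1.50926395]
[(691, 324.8, 221.0, [317, 195, 17, 50])] [array([324.7364212 , 244.53506378]), array([324.81844714, 225.58905997])]
amber [(220, 268.0, 252.4, [261, 241, 16, 25])]
blue [(173, 241.7, 245.7, [235, 239, 16, 19])]
green [(250, 220.3, 246.5, [211, 238, 19, 18])]
```

View pics/w5.png

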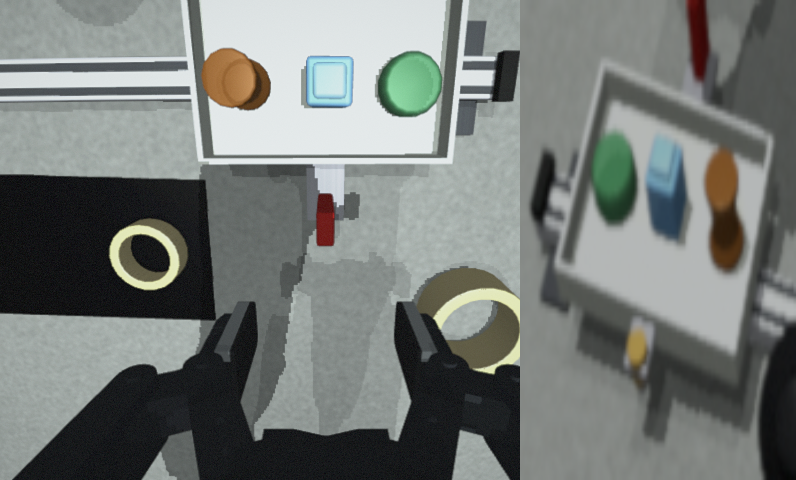

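All three parts stand in the tray: stem (237,80), block (330,82), foot (410,83). The red tab is at (325,220), rows 195–245.

```bash
python3 - <<'E'
from h import *
im=cv2.imread('pics/w5r.png');d=np.load('o2.npy');C=cam('wrist',dict(tool_pos=d[:3],ee_rot=d[3:].reshape(3,3)))
print('top -x edge',plane(C,(325,245),.114),'rim',plane(C,(325,163),.075),'outer ends',plane(C,(202,163),.075),plane(C,(450,163),.075))
h=cv2.cvtColor(im,cv2.COLOR_BGR2HSV)
for r in range(193,248,4): 
    m=np.where((h[r,300:350,1]>150)&((h[r,300:350,0]<6)|(h[r,300:350,0]>174)))[0]+300
    print(r,m.min() if len(m) else 0,m.max() if len(m) else 0,h[r,325].tolist())
E
```

```text
top -x edge [ 0.50367316 -0.11117627  0.114     ] rim [ 0.5525042 -0.1109391  0.075    ] outer ends [ 0.5521996  -0.02199667  0.075     ] [ 0.55307337 -0.20136713  0.075     ]
193 0 0 [168, 21, 119]
197 319 331 [1, 194, 80]
201 318 331 [1, 180, 82]
205 318 332 [1, 210, 79]
209 318 332 [1, 203, 78]
213 317 333 [1, 194, 104]
217 317 333 [2, 207, 111]
221 317 333 [1, 196, 112]
225 317 333 [1, 195, 110]
229 317 333 [0, 188, 110]
233 317 333 [2, 202, 110]
237 317 332 [2, 199, 110]
241 317 332 [1, 205, 108]
245 325 325 [1, 152, 94]
```

```bash
python3 -m inch '[[0.7,7,0,-30,0,0,0],[0.7,6,0,-30,0,0,0],[0.7,0,0,-30,0,0,0],[0.7,0,0,-20,0,0,0],[0.7,0,0,-13,0,0,0],[0.7,0,0,0,0,0,0]]';python3 -m inch '[[0,0,0,0,0,0,0],[0,0,0,0,0,0,0],[0,0,0,0,0,0,0],[0,0,0,0,0,0,0],[0,0,0,0,0,0,0],[0,0,0,0,0,0,0]]'
```

```text
clock: 19.6
tool_pos: [0.5139, -0.1116, 0.0737]
ee_rot: [[1.0, 0.002, -0.003], [0.002, -1.0, 0.001], [-0.003, -0.001, -1.0]]
wrist_force: [-0.0, -0.0, -0.3]
grip_width: 0.0595
finger_force: 0.0
clock: 20.2
tool_pos: [0.5152, -0.1115, 0.0765]
ee_rot: [[1.0, 0.001, 0.002], [0.001, -1.0, -0.0], [0.002, 0.0, -1.0]]
wrist_force: [-1.7, -0.6, 7.7]
grip_width: 0.0116
finger_force: 58.9
```

```bash
python3 -m inch '[[0,0,4,0,0,0,0],[0,0,8,0,0,0,0],[0,0,12,0,0,0,0],[0,0,14,0,0,0,0],[0,0,14,0,0,0,0],[0,0,14,0,0,0,0],[0,0,14,0,0,0,0],[0,0,14,0,0,0,0],[0,0,12,0,0,0,0],[0,0,8,0,0,0,0]]';python3 -m inch '[[0,0,8,0,0,0,0],[0,0,8,0,0,0,0],[0,0,8,0,0,0,0],[0,0,6,0,0,0,0],[0,0,3,0,0,0,0],[0,0,0,0,0,0,0],[0,0,0,0,0,0,0]]'
python3 - <<'E'
from h import *
o=env.get_obs();im=env.read_camera('top');print(o['tool_pos']);cv2.imwrite('pics/t6.png',im)
print(blobs(im,'brass',(270,165,390,205),4));print([blobs(im,k,(250,180,400,250))[:1] for k in('amber','blue','green')])
E
```

```text
clock: 21.2
tool_pos: [0.5144, 0.0034, 0.0765]
ee_rot: [[1.0, 0.002, 0.0], [0.002, -1.0, -0.0], [0.0, 0.0, -1.0]]
wrist_force: [-4.2, -2.5, 10.5]
grip_width: 0.0115
finger_force: 59.3
clock: 21.9
tool_pos: [0.5142, 0.0362, 0.0765]
ee_rot: [[1.0, 0.002, -0.0], [0.002, -1.0, 0.0], [-0.0, -0.0, -1.0]]
wrist_force: [-4.2, 0.6, 11.8]
grip_width: 0.0114
finger_force: 59.5
[0.51418356 0.03617801 0.07646365]
[(37, 319.1, 183.1, [316, 180, 7, 7]), (30, 303.0, 186.5, [301, 184, 5, 6]), (30, 297.0, 186.5, [295, 184, 5, 6])]
[[], [(68, 343.6, 213.7, [340, 204, 9, 22])], [(32, 347.4, 213.9, [345, 209, 5, 12])]]
```

```bash
python3 -m inch '[[0,0,4,0,0,0,0],[0,0,7,0,0,0,0],[0,0,7,0,0,0,0],[0,0,6,0,0,0,0],[0,0,4,0,0,0,0],[0,0,2,0,0,0,0],[0,0,0,0,0,0,0]]';for i in 1; do python3 -m inch '[[0,0,2,0,0,0,0],[0,0,2,0,0,0,0],[0,0,0,0,0,0,0]]'; python3 -m inch '[[0,0,2,0,0,0,0],[0,0,2,0,0,0,0],[0,0,0,0,0,0,0]]'; python3 -m inch '[[0,0,2,0,0,0,0],[0,0,2,0,0,0,0],[0,0,0,0,0,0,0]]'; done
```

```text
clock: 22.65
tool_pos: [0.514, 0.0662, 0.0765]
ee_rot: [[1.0, 0.002, -0.0], [0.002, -1.0, 0.0], [-0.0, -0.0, -1.0]]
wrist_force: [-6.2, 1.1, 11.1]
grip_width: 0.0112
finger_force: 59.6
clock: 22.95
tool_pos: [0.5139, 0.0699, 0.0765]
ee_rot: [[1.0, 0.002, -0.001], [0.002, -1.0, -0.0], [-0.001, 0.0, -1.0]]
wrist_force: [-5.1, 0.7, 11.4]
grip_width: 0.0118
finger_force: 59.6
clock: 23.25
tool_pos: [0.5139, 0.0726, 0.0765]
ee_rot: [[1.0, 0.001, -0.001], [0.001, -1.0, -0.001], [-0.001, 0.001, -1.0]]
wrist_force: [-5.7, -4.8, 12.1]
grip_width: 0.0114
finger_force: 59.7
clock: 23.55
tool_pos: [0.5139, 0.0734, 0.0765]
ee_rot: [[1.0, -0.002, -0.001], [-0.002, -1.0, -0.005], [-0.001, 0.005, -1.0]]
wrist_force: [-5.0, -14.3, 14.1]
grip_width: 0.0111
finger_force: 60.2
```

```bash
python3 -m inch '[[0,0,2,0,0,0,0],[0,0,0,0,0,0,0]]'; python3 -m inch '[[0,0,2,0,0,0,0],[0,0,0,0,0,0,0]]'; python3 -m inch '[[0,0,2,0,0,0,0],[0,0,0,0,0,0,0]]'
```

```text
clock: 23.75
tool_pos: [0.5139, 0.0745, 0.0765]
ee_rot: [[1.0, -0.003, -0.001], [-0.003, -1.0, -0.005], [-0.001, 0.005, -1.0]]
wrist_force: [-5.0, -17.1, 14.3]
grip_width: 0.0113
finger_force: 60.5
clock: 23.95
tool_pos: [0.5139, 0.0783, 0.0765]
ee_rot: [[1.0, -0.001, -0.001], [-0.001, -1.0, -0.004], [-0.001, 0.004, -1.0]]
wrist_force: [-4.8, -9.2, 13.3]
grip_width: 0.0114
finger_force: 60.3
clock: 24.15
tool_pos: [0.5138, 0.0821, 0.0765]
ee_rot: [[1.0, 0.0, -0.001], [0.0, -1.0, -0.002], [-0.001, 0.002, -1.0]]
wrist_force: [-6.2, -4.1, 12.4]
grip_width: 0.0112
finger_force: 60.2
```

```bash
python3 -m inch '[[0,0,2,0,0,0,0],[0,0,0,0,0,0,0]]'; python3 -m inch '[[0,0,2,0,0,0,0],[0,0,0,0,0,0,0],[0,0,0,0,0,0,0]]'
python3 - <<'E'
from h import *
o=env.get_obs();im=env.read_camera('top');print(o['tool_pos'],o['wrist_force']);cv2.imwrite('pics/t7.png',im)
print(blobs(im,'brass',(270,165,390,205),4))
cv2.imwrite('pics/v7.png',cv2.resize(im[165:265,265:385],None,fx=6,fy=6,interpolation=2)[:600])
E
```

```text
clock: 24.35
tool_pos: [0.5138, 0.0854, 0.0764]
ee_rot: [[1.0, 0.001, -0.001], [0.001, -1.0, -0.0], [-0.001, 0.0, -1.0]]
wrist_force: [-5.7, 0.6, 11.6]
grip_width: 0.0115
finger_force: 60.2
clock: 24.65
tool_pos: [0.5138, 0.0883, 0.0765]
ee_rot: [[1.0, 0.002, -0.001], [0.002, -1.0, 0.0], [-0.001, -0.0, -1.0]]
wrist_force: [-6.1, 2.0, 12.4]
grip_width: 0.0115
finger_force: 60.1
[0.51382831 0.08829319 0.07648747] [-6.09727985  1.99529896 12.41168042]
[(44, 300.4, 183.6, [297, 180, 9, 9]), (5, 295.0, 186.0, [295, 184, 1, 5])]
```

View pics/v7.png

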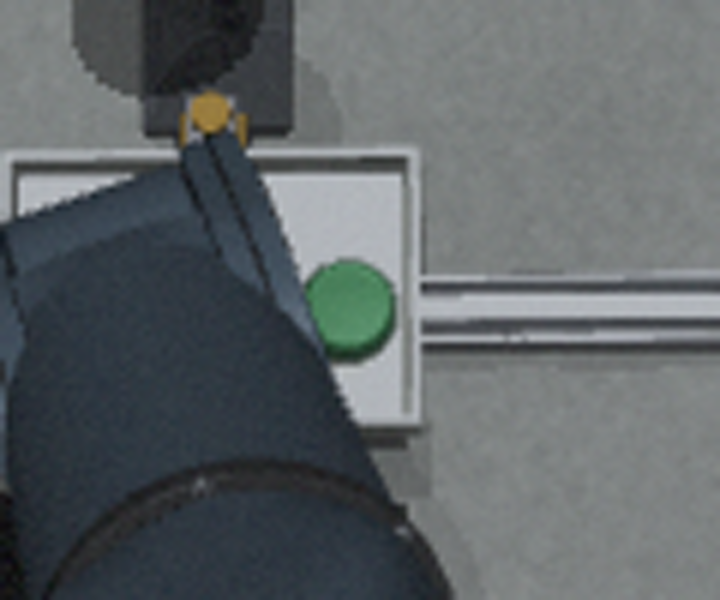

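The ball (crop 210,112; full picture 300,184) sits between the ridges at crop x 185 and 240. Parallax could hide about 2 mm, so I'll triangulate cap and ridges from the pictures already taken.

```bash
python3 - <<'E'
from h import *
A,B=cam('top'),cam('scene')
p,g=tri(A,(374.4,182.5),B,(230.3,281.9));print('cap0',p,g)
im=cv2.imread('pics/w1.png');d=np.load('o1.npy');C=cam('wrist',dict(tool_pos=d[:3],ee_rot=d[3:].reshape(3,3)))
b=blobs(im,'brass',(515,315,570,365),10);print(b)
for u in b[:1]: print(tri(A,(300.,187),C,u[1:3]))
for z in (.06,.08,.1): print('ridge z',z,plane(A,(300,186.8),z))
zc=p[2]
y0=plane(A,(374.4,182.5),zc)[1];y1=plane(A,(319.1,183.1),zc)[1];print('cap y',y0,y1,'now',y0+.0883+.1115,y1+.0883-.0362)
E
python3 -m inch '[[0,0,1,0,0,0,0],[0,0,0,0,0,0,0],[0,0,0,0,0,0,0]]'
```

```text
cap0 [ 0.69512045 -0.10975062  0.07016279] 0.002114815471732971
[(498, 542.5, 338.5, [531, 326, 24, 26])]
(array([0.69519004, 0.08991119, 0.03197218]), np.float64(0.0007651899411334496))
ridge z 0.06 [0.68728568 0.0880927  0.06      ]
ridge z 0.08 [0.68148882 0.08692514 0.08      ]
ridge z 0.1 [0.67569195 0.08575757 0.1       ]
cap y -0.11075860249350529 0.03660660542107624 now 0.08904139750649472 0.08870660542107622
clock: 25.0
tool_pos: [0.5138, 0.0889, 0.0765]
ee_rot: [[1.0, 0.002, -0.001], [0.002, -1.0, 0.0], [-0.001, -0.0, -1.0]]
wrist_force: [-6.7, -0.7, 11.5]
grip_width: 0.0114
finger_force: 60.2
```

```bash
python3 -m inch '[[0,0,0,0,0,0,0],[0,0,0,0,0,0,0],[0,0,0,0,0,0,0]]'
python3 - <<'E'
from h import *
im=env.read_camera('scene');print([blobs(im,k,(270,190,400,310))[:2] for k in('amber','blue','green')],[proj(cam('scene'),(.607,y,.07)) for y in(.147,.089,.031)])
env.hand_in();print(env.get_obs()['clock'])
E
```

```text
clock: 25.3
tool_pos: [0.5138, 0.0889, 0.0765]
ee_rot: [[1.0, 0.002, -0.001], [0.002, -1.0, 0.0], [-0.001, -0.0, -1.0]]
wrist_force: [-6.7, -0.1, 11.6]
grip_width: 0.0114
finger_force: 60.2
[[(161, 355.4, 267.0, [349, 260, 14, 15]), (67, 354.4, 281.0, [348, 276, 14, 9])], [(176, 327.9, 264.3, [321, 257, 15, 20])], [(256, 303.6, 265.3, [295, 257, 18, 18])]] [array([354.17486882, 274.54226407]), array([328.55617969, 268.70421585]), array([303.3723976 , 262.96328479])]
the job is handed in; nothing more can be done
the job is handed in; nothing more can be done
```

The job is handed in at about 25 s: the foot, stem and block are upright in the tray, the ball is within about 1 mm of the notch centre by my measurement, and the red handle is still gripped (60 N finger force); the interface gave no verdict.

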